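Switch on the packing desk in order

ROBOT

A 7-joint arm with a two-finger parallel gripper is mounted at the origin on the work surface. World frame = base frame: x ahead of the robot, y to its left, z up, the work surface at z = 0. Lengths are in mm, angles in rad, forces in N, time in s.
With the tool pointing down it reaches from about 350 to 900 mm from the base axis. Payload 8.1 kg.
Tool frame: the origin (TCP) lies midway between the tips of the shut fingers; the grasp point (between the pads) lies 19 mm behind it; z points along the fingers, y is the line along which they close (so a half turn about z gives the same grasp; the last joint's range is limited). The gripper opens to 85 mm and grips with 20 to 120 N. Pads are 22 mm wide; open, the fingers measure 114 mm over their backs; the gripper's body (76 mm by 85 mm) begins 54 mm behind the grasp point. The pads swing forward as they close: fully open they stand 13 mm farther back than shut.
Start: joints at [-0.103, 0.434, 0.025, 1.573, -0.012, 1.134, -0.075], TCP at [625.013, -0.027, 231.323] pointing down, gripper open.
Joint ranges: [-2.62, 2.62], [-0.44, 2.09], [-1.27, 1.32], [0.08, 2.57], [-1.32, 4.46], [0.12, 2], [-2.74, 2.74]. Speed limits (rad/s): [2.22, 2.22, 3.01, 3.01, 3.14, 3.14, 3.14].

INTERFACE

Orientations are given as a unit quaternion [x, y, z, w].
In Python, from cell import bot gives the robot as it stands. The module is installed in compiled form; this text tells all that it offers. Calls block until the motion is done:
- bot.move_to(position, orientation): joint-space move of the TCP to a pose.
- bot.move_straight(position, rot=None, max_speed=150, stop_force=None): straight line of the TCP; rot=None keeps the orientation; max_speed is the mean speed in mm/s. With stop_force (N) it stops when the force on the tool has changed by that much, and returns True; else False.
- bot.set_joints(angles): joint-space move.
- bot.gripper_to(opening, grasp_force=None): opening from 0.0 (shut) to 1.0 (fully open); grasp_force is the grip in N (None keeps the last); returns when the fingers have stopped.
- bot.wait(seconds).
- bot.ik(position, orientation): joint angles nearest the present ones, or None.
- bot.state(): the state.
- bot.snapshot(name): name is "scene" or "side" or "wrist"; returns (picture, depth): 400x640x3 uint8, red, green, blue; 400x640 float32, mm along the optical axis (not along the pixel's ray), 0 where there is no reading.
- bot.calibration(name): a dict with "mtx" (3x3 intrinsics, pixels), "extrinsics" (4x4, takes a point from camera to world coordinates). Camera axes: x right, y down, z forward; pixel columns grow to the right and rows downward; lengths in mm; the calibration is good to about 2 mm. A picture is of the moment at which its call begins: read the wrist's pose just before it. calibration takes no time and is no camera call; for the wrist camera it gives the pose at the moment of the call.
A pose or a line that the arm cannot do raises bot.IKError and nothing moves.
- bot.close_job(): hands the job in; it is judged then, once.
Trained networks look in the newest picture that a camera, given by its name, has taken for a name from the list of things; names that differ only in an ending like _2 or _b are one class to them, and where a whole thing is asked for, a point or a joint stands for the part that bears it (a point fixed in the world has none). Each returns a list of dicts, best first, with "conf" (0 to 1); they miss things now and then, are a little off and sometimes report something else, mostly with a low value. They report only what shows in the picture. A call takes as long as a camera call.
- bot.find_in(camera, thing): "rect" ([centre column, centre row, width, height] in pixels, round what is visible of it).
The state is a dict: "clock": time; "qpos": joint angles; "joint_vel": joint speeds; "joint_torque": joint torques, N m; "tcp_pos": TCP position; "ee_rot": TCP orientation; "contact_force": force on the tool from outside, world axes, zero at the start; "wrist_torque": the same for the moment, N m; "grip_width": opening from 0.0 (shut) to 1.0 (fully open); "grasp_force": force on a finger pad.
Only numpy, scipy, OpenCV 4.12 (cv2) and the standard library are available. Lean on these libraries where they do the work, as an engineer would, in place of code of your own. Each camera call takes 0.05 s, during which the arm holds its last target. There are 200 camera calls.

TASK

Open the packing desk for the day: with the fingertips, gently press down the round power key of the parcel scale, then that of the label printer, then that of the card terminal, in that order, each well down so that it stays there, and finish clear of everything. Leave the oblong keys alone, and do not pick up, tip or push about the machines or the mug, tape roll, carton and pen pot around them.

Things in the scene. Friction and masses are not known exactly. Their poses are not given: they have to be found in the camera images.
- scale: parcel scale, a low grey slab 190 (x) x 170 (y) x 34 mm high with a bright steel weighing plate (118 x 160 mm, top 45 mm up) over its rear part; 1.2 kg, stands loose on the table. Origin: centre of its underside; +x points from its key side to its rear, z up. Round power key at x -62, y +50 mm on the front strip, oblong key at x -62, y -50 mm, a small white display between
- scale_power_top (a point): power key of the scale: black round push-push key, 26 mm across, in a silver ring; the point is the centre of its flat top, 15 mm proud of the face around it when off, 49 mm above the table (or up to 1 mm lower). It moves straight down 8 mm at about 2.5 N (then 7 mm proud) and stays where left; past that its sprung cap yields 6 mm more, 3 to 13 N, and springs back
- scale_feed_top (a point): matt black oblong key on the scale, 12 x 32 mm, standing 6 mm proud; the point is the centre of its top. A light spring key (5 mm of travel, starts to move at about 1 N) with another purpose: not to be pressed. It lies 100 mm from the power key, centre to centre
- scale_power (a joint): travel of the scale's round power key: 0 = up (off), 0.008 m = fully down; the scale is on from 0.005 m
- scale_feed (a joint): travel of the scale's oblong key: 0 = up, 0.005 m = fully down; to be left up
- printer: label printer, a white box 180 (x) x 150 (y) x 85 mm high with a grey roll cover on its rear part (97 mm high) and a short paper label sticking out of a slot in its front; 1.4 kg, stands loose. Origin: centre of its underside; +x points from its label slot to its rear, z up. Round power key at x -55, y -36 mm on the top, oblong key at x -55, y +36 mm
- printer_power_top (a point): power key of the printer: black round push-push key, 26 mm across, in a silver ring; the point is the centre of its flat top, 15 mm proud of the face around it when off, 100 mm above the table (or up to 1 mm lower). It moves straight down 8 mm at about 2.5 N (then 7 mm proud) and stays where left; past that its sprung cap yields 6 mm more, 3 to 13 N, and springs back
- printer_feed_top (a point): matt black oblong key on the printer, 12 x 32 mm, standing 6 mm proud; the point is the centre of its top. A light spring key (5 mm of travel, starts to move at about 1 N) with another purpose: not to be pressed. It lies 72 mm from the power key, centre to centre
- printer_power (a joint): travel of the printer's round power key: 0 = up (off), 0.008 m = fully down; the printer is on from 0.005 m
- printer_feed (a joint): travel of the printer's oblong key: 0 = up, 0.005 m = fully down; to be left up
- terminal: card payment terminal, a white wedge 170 (x) x 115 (y) mm with a dark screen sloping up to the rear (68 mm high there) behind a flat front strip 36 mm high; 0.8 kg, stands loose. Origin: centre of its underside; +x points from the flat strip to the raised rear, z up. Round power key at x -60, y +32 mm on the flat strip, oblong key at x -60, y -32 mm
- terminal_power_top (a point): power key of the terminal: black round push-push key, 26 mm across, in a silver ring; the point is the centre of its flat top, 15 mm proud of the face around it when off, 51 mm above the table (or up to 1 mm lower). It moves straight down 8 mm at about 2.5 N (then 7 mm proud) and stays where left; past that its sprung cap yields 6 mm more, 3 to 13 N, and springs back
- terminal_feed_top (a point): matt black oblong key on the terminal, 12 x 32 mm, standing 6 mm proud; the point is the centre of its top. A light spring key (5 mm of travel, starts to move at about 1 N) with another purpose: not to be pressed. It lies 64 mm from the power key, centre to centre
- terminal_power (a joint): travel of the terminal's round power key: 0 = up (off), 0.008 m = fully down; the terminal is on from 0.005 m
- terminal_feed (a joint): travel of the terminal's oblong key: 0 = up, 0.005 m = fully down; to be left up
- mug: white mug, 80 mm wide, 85 mm high, handle on its +y side, beyond the machines; origin at the centre of its underside
- tape: roll of clear parcel tape lying flat, 100 mm across, 48 mm high, at the right end of the row (-y); origin at the centre of its underside
- carton: small brown carton 120 x 100 x 60 mm, beyond the machines; origin at the centre of its underside
- penpot: cork pen pot, 70 mm across, 90 mm high, with pens up to 145 mm, at the left end of the row (+y); origin at the centre of its underside

How it is judged:
By the outcome, as a careful person would: the job done as asked, in the order asked, and still so for the second after the job is handed in, with the robot touching nothing.
It also fails if it takes over 56 s, if anything falls off the work surface, if the arm or the gripper's body presses on something with over 40 N, if the wrist force passes 120 N, or if a joint passes its speed limit or range.

## Working session

There is one attempt and no reset: what is moved stays moved. The work goes in short steps, each a Python script; the robot and the scene stay as the last script left them, time stands still between calls to the robot, and variables do not carry over. Pictures are saved under pics/ and viewed, at most 10 in all, crops included, and the job is handed in when it is done.

```bash
mkdir -p pics; cat > h.py <<'E'
from cell import bot
import numpy as np, cv2
def world(cal,d,u,v,r=3):
    w=d[int(v)-r:int(v)+r+1,int(u)-r:int(u)+r+1]; z=np.median(w[w>0])
    p=np.linalg.inv(cal["mtx"])@[u,v,1]*z
    return (np.array(cal["extrinsics"])@[*p,1])[:3]
E
python3 - <<'E'
from h import *
ims=[]
for c in ("scene","wrist"):
    cal=bot.calibration(c); im,d=bot.snapshot(c); cv2.imwrite(f"pics/{c}0.png",im[:,:,::-1])
    for n in ("scale","printer","terminal"):
        for s in ("_power_top","_feed_top"):
            for f in bot.find_in(c,n+s)[:2]:
                print(c,n+s,round(f["conf"],2),np.round(f["rect"]),np.round(world(cal,d,*f["rect"][:2])))
print(bot.state()["clock"],bot.state()["ee_rot"])
E
```

```text
scene scale_power_top 0.52 [238. 230.   8.   4.] [ 516. -233.   47.]
scene scale_power_top 0.32 [306. 200.  76.  61.] [609. -48.  96.]
scene scale_feed_top 0.44 [212. 252.  11.   3.] [ 525. -332.   37.]
scene scale_feed_top 0.34 [379. 216.  37.  37.] [795.  60.  73.]
scene printer_power_top 0.4 [286. 183.  10.   8.] [511. -30.  98.]
scene printer_feed_top 0.62 [173. 294.  44.  39.] [ 536. -476.    1.]
scene terminal_power_top 0.59 [349. 153.   4.   8.] [503. 289.  44.]
scene terminal_power_top 0.32 [215. 253.   9.   2.] [ 532. -329.   36.]
wrist scale_power_top 0.83 [233. 357.  18.  21.] [ 520. -224.   48.]
wrist printer_power_top 0.62 [196. 224.  29.  27.] [515. -30.  99.]
wrist printer_feed_top 0.69 [192. 148.  19.  36.] [515.  39.  90.]
wrist printer_feed_top 0.63 [279. 338. 146.  61.] [ 579. -199.   45.]
wrist terminal_power_top 0.5 [249. 180. 213. 162.] [565.  11.  97.]
0.7 [7.07137972e-01 7.07075587e-01 2.35541702e-05 3.99060718e-05]
```

View pics/scene0.png

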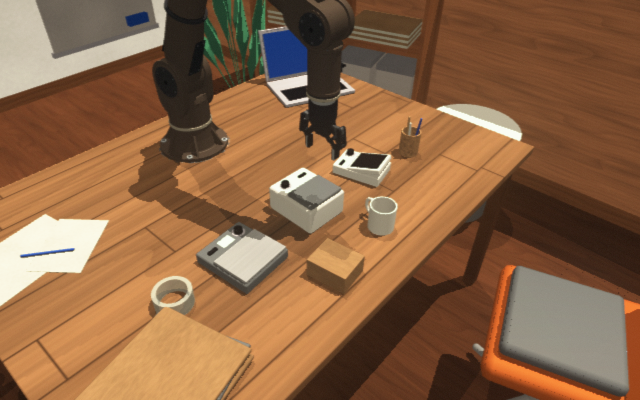

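View pics/wrist0.png

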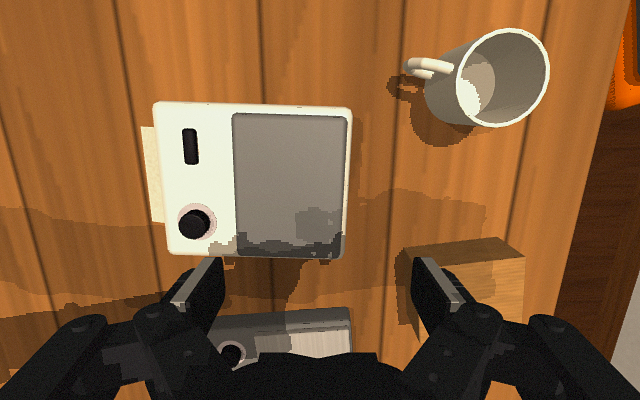

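The scene shows the three round keys at (238,230), (286,183) and (349,153), and the wrist view shows the printer key at (194,222) and the scale key at (233,357). These match the best detections. Next I shut the gripper and take a closer look at the scale and terminal.

```bash
python3 - <<'E'
from h import *
cal=bot.calibration("wrist"); print(np.round(cal["extrinsics"],2),np.round(cal["mtx"]))
R=bot.state()["ee_rot"]
bot.gripper_to(0.0)
ims=[]
for p,n in (((545,290,230),"terminal"),((545,-30,250),"printer"),((545,-225,230),"scale")):
    bot.move_to(p,R)
    cal=bot.calibration("wrist"); im,d=bot.snapshot("wrist"); ims.append(im[:,:,::-1])
    for s in ("_power_top","_feed_top"):
        for f in bot.find_in("wrist",n+s)[:2]:
            print(n+s,round(f["conf"],2),np.round(f["rect"]),np.round(world(cal,d,*f["rect"][:2]),1))
    np.savez(f"{n}.npz",d=d,**cal)
cv2.imwrite("pics/close.png",cv2.resize(np.vstack([np.hstack(ims[:2]),np.hstack([ims[2],ims[2]*0])]),(800,500)))
print(bot.state()["clock"],bot.state()["contact_force"])
E
```

```text
[[ 1.0000e+00 -0.0000e+00  0.0000e+00  6.2585e+02]
 [-0.0000e+00 -9.6000e-01 -2.8000e-01  7.1230e+01]
 [ 0.0000e+00  2.8000e-01 -9.6000e-01  3.7363e+02]
 [ 0.0000e+00  0.0000e+00  0.0000e+00  1.0000e+00]] [[317.   0. 317.]
 [  0. 317. 203.]
 [  0.   0.   1.]]
terminal_power_top 0.66 [275. 173.  23.  30.] [504.3 297.3  50.7]
terminal_feed_top 0.46 [389.   5.  47.  10.] [617.5 457.1  19.8]
printer_power_top 0.68 [281. 116.  14.  40.] [512.9  37.5  90.6]
printer_power_top 0.6 [278. 190.  24.  23.] [509.  -30.5  99.3]
printer_feed_top 0.71 [281. 117.  20.  37.] [513.3  36.8  90.7]
scale_power_top 0.72 [290. 184.  24.  20.] [ 517.7 -227.4   48. ]
5.0833 [-0.77057292 -0.03188947 -0.36551506]
```

View pics/close.png

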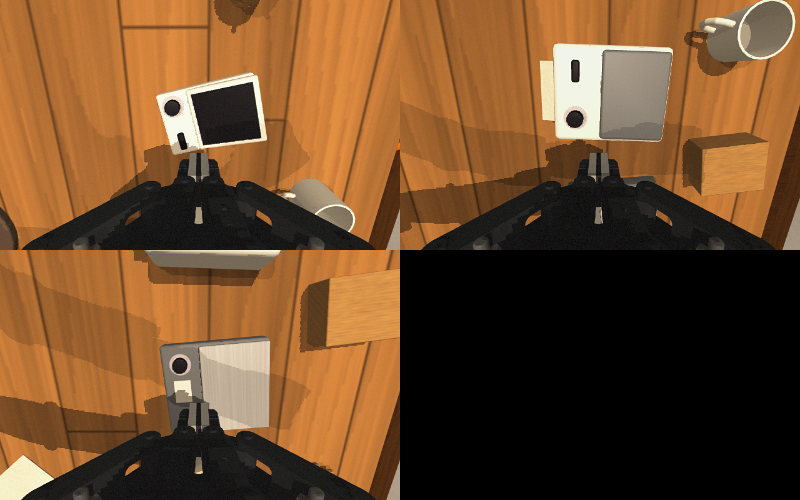

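The terminal key is at (172,107), the printer key at (575,119) and the scale key at (180,366) in the mosaic. All of them match the detections. Now I press the scale key first, with a force guard.

```bash
cat >> h.py <<'E'
def press(x,y,top):
    R=[2**-.5,2**-.5,0,0]
    up=max(top+90,bot.state()["tcp_pos"][2])
    bot.move_to((x,y,top+90),R)
    bot.move_straight((x,y,top+12),max_speed=80); bot.wait(.3)
    f0=bot.state()["contact_force"]
    hit=bot.move_straight((x,y,top-12.5),max_speed=12,stop_force=6)
    s=bot.state(); print(hit,np.round(s["tcp_pos"]-np.array([0,0,top]),1),np.round(s["contact_force"]-np.array(f0),1))
    bot.move_straight((x,y,top+90),max_speed=80)
    print("clock",bot.state()["clock"])
E
python3 - <<'E'
from h import *
press(517.5,-227.5,49)
bot.move_to((545,-225,230),[2**-.5,2**-.5,0,0])
cal=bot.calibration("wrist"); im,d=bot.snapshot("wrist"); cv2.imwrite("pics/s1.png",im[:,:,::-1])
for f in bot.find_in("wrist","scale_power_top")[:2]: print(f,world(cal,d,*f["rect"][:2]))
E
```

```text
True [ 517.5 -227.5   -9.9] [-0.1  0.1  7.1]
clock 10.0
{'rect': [288.6, 182.9, 24.0, 20.6], 'conf': 0.83} [ 516.13092446 -228.87639707   40.94381305]
```

The scale key is fully down: its top was at 48 mm and now reads 41 mm. Next the printer, then the terminal.

```bash
python3 - <<'E'
from h import *
R=[2**-.5,2**-.5,0,0]
ims=[]
bot.move_to((525,-60,230),R)
for n,xy,top,look in (("printer",(509,-30.5),100,(545,-30,250)),("terminal",(504,297),51,(545,290,230))):
    press(*xy,top)
    if n=="printer": bot.move_to(look,R)
    else: bot.move_straight((504,297,230),max_speed=120); bot.move_to(look,R)
    cal=bot.calibration("wrist"); im,d=bot.snapshot("wrist"); ims.append(im[:,:,::-1])
    for f in bot.find_in("wrist",n+"_power_top")[:2]: print(n,f,world(cal,d,*f["rect"][:2]))
    cal=bot.calibration("wrist")
ims.append(bot.snapshot("scene")[0][:,:,::-1]); 
ims.insert(0,cv2.imread("pics/s1.png"))
cv2.imwrite("pics/end.png",cv2.resize(np.vstack([np.hstack(ims[:2]),np.hstack(ims[2:])]),(800,500)))
print(bot.state()["clock"])
E
```

```text
True [509.  -30.5  -9.9] [0.2 0.6 6.3]
clock 16.0417
printer {'rect': [280.3, 188.9, 24.2, 27.8], 'conf': 0.8} [511.00010395 -32.75058281  91.76463542]
True [504.  297.   -9.9] [-1.7 -0.   6.8]
clock 22.2833
terminal {'rect': [273.7, 172.9, 22.4, 26.9], 'conf': 0.57} [501.14167979 296.30921639  42.91705536]
23.6167
```

View pics/end.png

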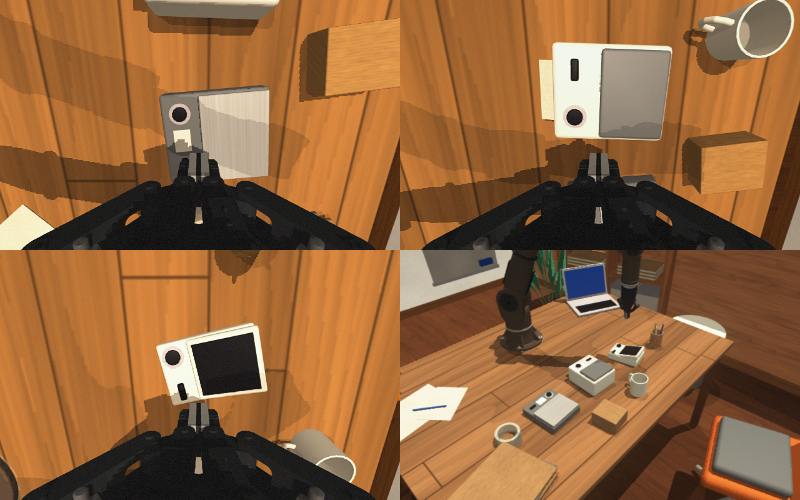

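The three round keys, at (180,115), (575,117) and (172,357), now sit about 8 mm lower at 41, 92 and 43 mm. The machines have not moved and the arm is clear, so I hand the job in.

```bash
python3 -c "
from h import *
print(bot.close_job())"
```

```text
the job is handed in; nothing more can be done
None
```

I pressed the scale, printer and terminal power keys in that order; the camera shows each fully down and nothing else moved. The job was handed in at about 24 s with the arm clear.

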